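# Tap a tip on to the pipette and hang it back in its stand

### The arm

A 6-joint arm with a two-finger parallel gripper is mounted at the origin on a cart in front of the work surface, level with it; the furniture and walls round the work are solid. World frame = base frame: x ahead of the robot, y to its left, z up, the work surface at z = 0. Lengths are in mm, angles in rad, forces in N, time in s.
With the tool pointing down it reaches from about 350 to 775 mm from the base axis. Payload 7.3 kg.
Tool frame: the origin (TCP) lies at the very end of the fingers, on their centre line; the grasp point (between the pads) lies 19 mm behind it; z points along the fingers, y is the line along which they close (so a half turn about z gives the same grasp; the last joint's range is limited). The gripper opens to 92 mm and grips with 3 to 60 N. Pads are 19 mm wide; open, the fingers measure 130 mm over their backs; the gripper's body (75 mm by 190 mm) begins 47 mm behind the grasp point.
Start: joints at [1.19, 0.342, 1.524, -0, 1.275, -0.146], TCP at [122.124, 510.618, 226.741] pointing down, gripper open.
Joint ranges: [-2.53, 2.53], [-0.77, 2.02], [0.04, 2.7], [-1, 4.14], [0.28, 2.66], [-3.11, 3.11]. Speed limits (rad/s): [2.57, 2.57, 3.14, 3.14, 3.14, 3.14].

### API

Orientations are given as [roll, pitch, yaw] about the fixed x, y, z axes, in that order (R = Rz(yaw) Ry(pitch) Rx(roll)).
In Python, from plant import bot gives the robot as it stands.
- The arm moves only by the tool jog_arm, never from a script. Its argument "targets" is a list of rows, each an object with "xyz": the shift along the tool's x, y, z as a fraction of full scale, a list of three; "spin": the turn about the tool's z as a fraction of full scale. In form: [{"xyz": [x, y, z], "spin": spin}, ...]. A call has exactly 10 rows; each row shifts and turns the commanded pose from where the row before left it, along the tool's axes as they then stand; what a row does not reach is not made up. Full scale, the value 1, is 80 mm for a shift and 0.1 rad for a turn. A row lasts 1/8 s, in which the tool goes at most 62.5 mm and 10.7 degrees, less where a joint would pass 70% of its speed; a pose out of reach is approached as far as the arm can. A call with a number of a shift or a turn outside -1 to 1 is refused whole. A call with a gripper value outside its range is refused whole. "gripper" is the opening in per cent of the stroke, from 0 (shut) to 100 (fully open), set as the call begins (left out, the last holds). The fingers move at their own pace and stop on an object; the grip force is fixed at half the most. Time passes only in rows, so rows that do not move let the fingers close, or fill a call up. It gives the time, the measured TCP pose, the force, the opening and the grip force at its end, in the units of the state.
- bot.get_obs(): the state, without advancing time (a new reading comes with each control period).
- bot.capture(name): name is "side" or "top"; returns the picture (420x560x3 uint8, blue, green, red); there is no depth.
- bot.get_calibration(name): a dict with "vfov" (degrees; the focal length in pixels is half the picture's height over the tangent of half this angle, whatever the lens; pixels are square), "cx", "cy" (the principal point, pixels), "eye" and "rotation" of the camera in the world. Camera axes: x right, y down, z forward; pixel columns grow to the right and rows downward; lengths in mm; the calibration is good to about 2 mm. A picture is of the moment at which its call begins. get_calibration takes no time and is no camera call.
- bot.close_job(): hands the job in; it is judged then, once.
The state is a dict: "time": time; "joint_positions": joint angles; "dq": joint speeds; "tau": joint torques, N m; "tool_pos": TCP position; "tcp_rot": TCP orientation; "contact_force": force on the tool from outside, world axes, zero at the start; "moment": the same for the moment, N m; "grip_width": finger opening in mm; "finger_force": force on a finger pad.
Only numpy, scipy, OpenCV 4.12 (cv2) and the standard library are available. Lean on these libraries where they do the work, as an engineer would, in place of code of your own. Each camera call takes 0.05 s, during which the arm holds its last target. There are 200 camera calls.

### The job

Take the short pipette out of its stand, tap its tapered nose down into the blue tip in the rack until the tip is wedged on firmly - a push of about 15 N does it, and more than 25 N would crack the tip - and hang the pipette back in the stand with the tip held on it by friction alone. Work the tip with the pipette only, never touch it with the gripper, and leave the other tips and the things around undisturbed.

Things in the scene. Friction and masses are not known exactly. Their poses are not given: they have to be found in the camera images.
- pipette: Short white upright pipette, 137 mm tall, about 0.13 kg, hanging in the stand's slot. Origin: centre of the lower end of its nose; z up its axis. Grey tapered nose 0-28 mm up (diameter 12 mm at the rounded end, 16 mm at its top), neck to 58 mm (diameter 17), grey flange to 63 mm (diameter 42), square handle to 125 mm, orange button to 137 mm (diameter 20).
- pipette_grip (a point): Where to grip: the axis 100 mm above the nose end, in the square handle (30 x 30 mm, sides along the pipette's x and y, 63 to 125 mm above the nose end). Grip it with about 40 N, else it slips in the fingers when pushed.
- pipette_flange (a point): Centre of the underside of the pipette's flange, 58 mm above the pipette's origin, on its axis.
- blue_tip: Hollow blue pipette tip, 84 mm tall, about 35 g, standing in one hole of the rack with about 0.6 mm of play. Origin: its lower end; z up its axis. Round collar at the top: diameter 26 mm, 27 mm high, resting on the rack's top. Below it a square shoulder (16 mm) keeps the tip from turning in its square hole; the shaft then tapers to 5 mm.
- blue_tip_mouth (a point): Centre of the blue tip's open mouth, 84 mm above its origin. The bore: a flared lead-in 20 mm wide at the mouth, then a taper that matches the nose. Nose and bore are not perfectly round: depending on how they meet, wedging begins anywhere from 14 to 22 mm past the mouth - it can only be felt - and the force then rises by 5 to 15 N per mm. It is firmly on once pushed with over 10 N for a moment.
- white_tip_1: White tip of the same shape in another hole of the rack; leave it.
- white_tip_2: Second white tip of the same shape in another hole of the rack; leave it.
- tip_rack: Fixed tip rack, 104 x 104 x 70 mm, white top on grey walls, with 2 x 2 square holes at +-23 mm along its x and y. Origin: centre of its underside.
- stand: Fixed pipette stand: grey base 130 x 110 x 12 mm, a column at its back (+x) and on it a slotted plate, 64 mm wide, 8 mm thick, top 150 mm above the worktop. Origin: on the worktop right below the hanging place; the slot runs along the stand's x and is open to its -x side, toward the robot.
- stand_slot (a point): Hanging place, on the plate's top face: the flange rests here, centred. The slot is 24 mm wide, ends 12 mm behind (+x) and runs 42 mm forward (-x) to its open end, where each arm has a 4 mm high lip. To take the pipette out lift it 8 to 12 mm and draw it along the stand's -x by 75 mm or more; hang it back the same way.
- timer: White lab timer, 66 x 62 x 22 mm, origin under its centre; leave it.
- slide_box: Blue slide box, 87 x 100 x 34 mm, origin under its centre; leave it.
- carton: Small green reagent carton, 45 x 50 x 95 mm, origin under its centre; leave it.
Mind the look-alikes: they are no part of the job. Of the things like the tip_rack, leave any that is brown; of the rest the larger one is meant.

How it is judged (in metres and radians):
On the way, in this order (a step that is already met when the one before it is completed fails the run):
1. the pipette's nose, at least 14 mm inside the blue tip, pushes the tip down on the rack with more than 10 N (contact force between blue_tip and tip_rack above 10 N and z of pipette in the frame of blue_tip_mouth below -0.014 m and horizontal distance between pipette and blue_tip_mouth below 0.004 m), for 0.1 s.
2. the pipette has lifted the blue tip clear of the rack (height (world z) of blue_tip above 0.075 m and z of pipette in the frame of blue_tip_mouth below -0.014 m), for 0.1 s.
At the end, for the whole second after the job is handed in: the pipette hangs still and upright (within 0.1 rad) in the stand, its flange on the plate within 12 mm of the hanging place, and the blue tip is on its nose, straight (within 0.08 rad), the nose end still at least 14 mm past the tip's mouth (distance between pipette_flange and stand_slot below 0.012 m and z of pipette_flange in the frame of stand_slot below 0.003 m and angle between pipette's own z axis and vertical below 0.1 rad and z of pipette in the frame of blue_tip_mouth below -0.014 m and angle between the z axis of pipette and the z axis of blue_tip, either way round below 0.08 rad and linear speed of pipette below 0.02 m/s); the robot touches nothing.
It fails at once if the blue tip is pushed against the rack with more than 25 N (contact force between blue_tip and tip_rack above 25 N).
It fails at once if the gripper touches the blue tip (contact force between the fingers and blue_tip above 0.5 N).
It fails at once if a white tip, the timer, the slide box or the carton is moved by more than 15 mm (distance of any of white_tip_1, white_tip_2, timer, slide_box, carton from where it was at the start of the episode above 0.015 m).
It also fails if it takes over 54 s, if anything falls off the work surface, if the arm or the gripper's body presses on something with over 40 N, if the wrist force passes 120 N, or if a joint passes its speed limit or range.

## Working session

There is one attempt and no reset: what is moved stays moved. The work goes in short steps, Python scripts to look and compute and a tool call to move; the robot and the scene stay as the last step left them, time stands still between calls to the robot, and variables do not carry over. Pictures are saved under pics/ and viewed, at most 12 in all, crops included, and the job is handed in when it is done.

Besides the shell and the picture viewer there is one more tool, called as name(argument=value, ...) on one line, values as JSON. jog_arm: Moves the arm, as the interface text tells. Shift numbers are shares of 80 mm and turn numbers shares of 0.1 rad, none past 1 either way. Its arguments: {"type":"object","properties":{"targets":{"type":"array","items":{"type":"object","properties":{"xyz":{"type":"array","items":{"type":"number"}},"spin":{"type":"number"}}}},"gripper":{"type":"number"}},"required":["targets"]}

```bash
mkdir -p pics; ls
python3 - <<'E'
from plant import bot
import cv2
print(bot.get_obs())
for n in("side","top"):
    print(n,bot.get_calibration(n)); cv2.imwrite(f"pics/{n}0.png",bot.capture(n))
E
```

```text
pics
{'time': 0.0, 'joint_positions': array([ 1.18999322e+00,  3.42708640e-01,  1.52500951e+00, -2.75628579e-05,
        1.27538940e+00, -1.46042666e-01]), 'dq': array([-0.00030198,  0.00015859,  0.00067247, -0.0016417 ,  0.00088003,
        0.00075746]), 'tau': array([ 1.42017914e-03, -4.31245959e+01, -2.44210839e+01,  7.17996550e-02,
        5.60716668e-02, -1.13749738e-04]), 'tool_pos': array([121.97746499, 510.21970013, 226.05488871]), 'tcp_rot': array([-3.14009005e+00, -1.94377592e-04,  2.90684011e+00]), 'contact_force': array([ 0.03885516, -0.73261881,  0.11355805]), 'moment': array([ 0.01315074, -0.07748258, -0.0140707 ]), 'finger_force': 0.0, 'grip_width': 91.7477758026996}
side {'vfov': 48.05648991214369, 'cx': 280.522094703897, 'cy': 209.65905468296816, 'eye': array([ -179.04155325, -1253.68926343,   781.03452091]), 'rotation': array([-1.99690379, -0.00290937, -0.5697977 ])}
top {'vfov': 57.758940455083675, 'cx': 279.0748770390204, 'cy': 209.53344275795888, 'eye': array([ 347.65456826,  -78.83512781, 1289.43229808]), 'rotation': array([-2.9554535 , -0.03104293, -1.54206338])}
```

View pics/side0.png

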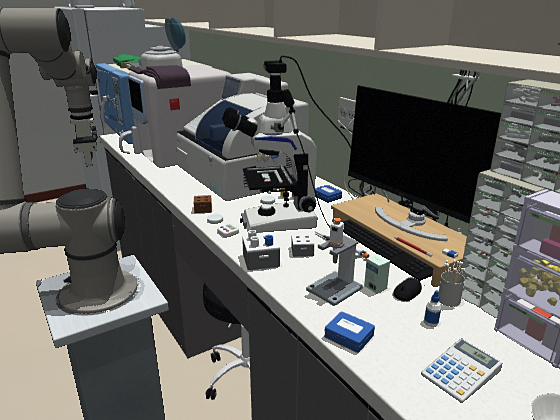

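View pics/top0.png

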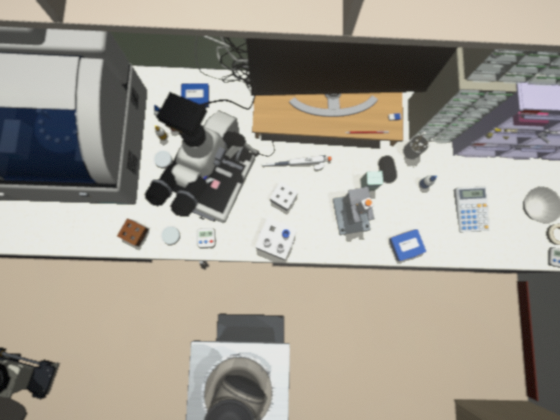

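```bash
cat > h.py <<'E'
from plant import bot
import cv2, numpy as np
from scipy.spatial.transform import Rotation as R
def cam(n):
    c=bot.get_calibration(n); f=210/np.tan(np.radians(c['vfov']/2))
    return f,c['cx'],c['cy'],c['eye'],R.from_euler('xyz',c['rotation']).as_matrix()
def toplane(n,u,v,z):
    f,cx,cy,e,M=cam(n); d=M@np.array([(u-cx)/f,(v-cy)/f,1]); return e+d*(z-e[2])/d[2]
def proj(n,p):
    f,cx,cy,e,M=cam(n); q=M.T@(np.array(p,float)-e); return np.array([cx+f*q[0]/q[2],cy+f*q[1]/q[2]])
def tri(uvt,uvs):
    from scipy.optimize import least_squares
    r=least_squares(lambda p:np.r_[proj('top',p)-uvt,proj('side',p)-uvs],[400,-100,100]); return r.x,r.fun
def crop(img,x0,y0,x1,y1,s,name):
    o=cv2.resize(img[y0:y1,x0:x1],None,fx=s,fy=s,interpolation=cv2.INTER_CUBIC)
    for x in range(x0,x1,10):
        cv2.putText(o,str(x),((x-x0)*s,10),0,.35,(0,0,255),1); cv2.line(o,((x-x0)*s,12),((x-x0)*s,18),(0,0,255),1)
    for y in range(y0,y1,10):
        cv2.putText(o,str(y),(0,(y-y0)*s+4),0,.35,(0,0,255),1); cv2.line(o,(24,(y-y0)*s),(30,(y-y0)*s),(0,0,255),1)
    cv2.imwrite(name,o)
E
python3 - <<'E'
from h import *
crop(cv2.imread('pics/top0.png'),240,170,390,270,5,'pics/t1.png')
crop(cv2.imread('pics/side0.png'),235,210,395,310,5,'pics/s1.png')
for p in [(0,0,0),(400,-100,0)]: print(proj('top',p),proj('side',p))
E
```

```text
[238.21718458 392.70378851] [ 99.22013329 289.88310924]
[273.89457514 265.5410682 ] [237.23297389 266.56597542]
```

View pics/t1.png

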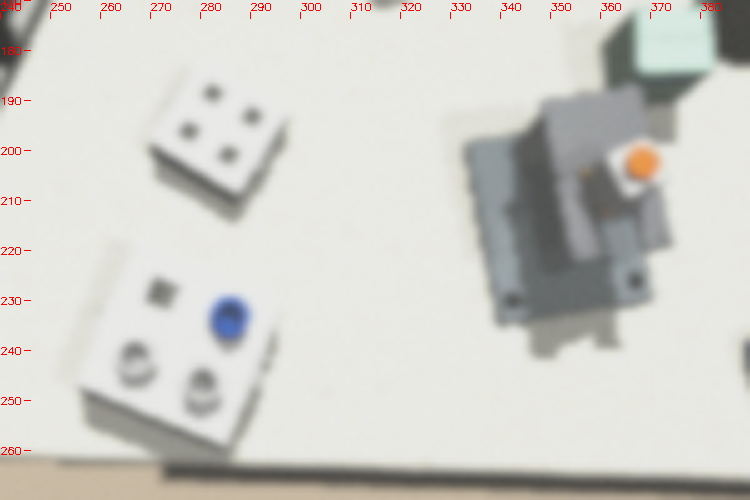

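View pics/s1.png

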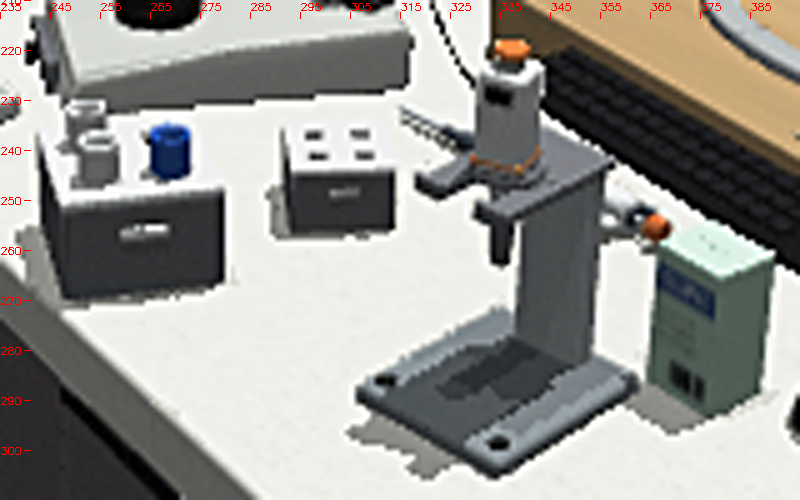

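Run:
```python
from h import *
T=lambda x,y:np.array([x/5+240,y/5+170]); S=lambda x,y:np.array([x/5+235,y/5+210])
np.set_printoptions(precision=1,suppress=True)
t=cv2.imread('pics/top0.png').astype(int); s=cv2.imread('pics/side0.png').astype(int)
def cen(m,x0,y0,x1,y1):
    ys,xs=np.nonzero(m[y0:y1,x0:x1]); return np.array([xs.mean()+x0,ys.mean()+y0]),len(xs),xs.min()+x0,xs.max()+x0,ys.min()+y0,ys.max()+y0
org=lambda i:(i[...,2]>180)&(i[...,0]<120)
blu=lambda i:(i[...,0]>i[...,2]+50)
print('button',cen(org(t),360,195,375,210),cen(org(s),330,212,345,226))
print('blue',cen(blu(t),278,225,295,242),cen(blu(s),260,230,280,250))
bt=cen(org(t),360,195,375,210)[0]
print('button top z229',toplane('top',*bt,229),toplane('side',337.4,219.4,229),tri(bt,[337.4,219.4]))
print('mouth',toplane('top',*T(230,314),97),toplane('side',*S(170,133),97),tri(T(230,314),S(170,133)))
print('base top', [toplane('top',*T(*p),12)[:2] for p in [(465,142),(497,326),(652,300)]],'\n  side',[toplane('side',*S(*p),12)[:2] for p in [(358,390),(497,467),(637,380)]])
print('plate side',[toplane('side',*S(*p),150)[:2] for p in [(416,178),(440,190),(475,206),(500,214),(613,160),(545,125)]])
print('plate top',[toplane('top',*T(*p),150)[:2] for p in [(545,100),(645,88),(575,262),(600,257),(672,245)]])
print('rack top',[toplane('top',*T(*p),70)[:2] for p in [(80,386),(228,447),(279,318),(125,240)]],'\n side',[toplane('side',*S(*p),70)[:2] for p in [(60,203),(225,186),(38,132)]])
print('rack holes',[toplane('top',*T(*p),z)[:2] for p,z in [((162,292),70),((230,314),97),((136,358),97),((203,386),97)]])
```

```text
button (array([367.9, 202.3]), 24, np.int64(366), np.int64(370), np.int64(200), np.int64(205)) (array([337.1, 218.9]), 16, np.int64(334), np.int64(340), np.int64(218), np.int64(220))
blue (array([285.4, 232.8]), 45, np.int64(282), np.int64(289), np.int64(229), np.int64(236)) (array([268.7, 239.6]), 78, np.int64(265), np.int64(272), np.int64(234), np.int64(245))
button top z229 [ 578.1 -360.   229. ] [ 574.4 -366.8  229. ] (array([ 579.1, -361. ,  225.4]), array([ 0. , -0.1, -0.1,  0. ]))
mouth [ 499.4 -133.4   97. ] [ 495.5 -137.9   97. ] (array([ 499.2, -133.2,   94. ]), array([-0.1,  0.2,  0.2, -0. ]))
base top [array([ 634.9, -296.5]), array([ 508. , -318.6]), array([ 529.2, -424.7])] 
  side [array([ 504.9, -330.1]), array([ 525.8, -432.1]), array([ 648.2, -408.8])]
plate side [array([ 530.7, -343.2]), array([ 533.6, -361.3]), array([ 538.8, -385.7]), array([ 544.8, -399.8]), array([ 637.2, -385.8]), array([ 632.2, -332.2])]
plate top [array([ 632.2, -322.6]), array([ 642.2, -385.1]), array([ 531.4, -340.5]), array([ 535. , -355.8]), array([ 543.9, -400.2])]
rack top [array([453.4, -39.9]), array([ 417.6, -135.5]), array([ 501.3, -166.3]), array([548.9, -65.2])] 
 side [array([ 417.2, -136.5]), array([ 514.2, -172.6]), array([450.5, -46.9])]
rack holes [array([515.7, -90.3]), array([ 499.4, -133.4]), array([469.7, -75.1]), array([ 453.5, -117.6])]
```

Run:
```python
from h import *
a=cv2.resize(cv2.imread('pics/top0.png')[190:225,345:380],None,fx=11,fy=11,interpolation=cv2.INTER_CUBIC)
b=cv2.resize(cv2.imread('pics/side0.png')[214:254,320:356],None,fx=11,fy=11,interpolation=cv2.INTER_CUBIC)
o=np.zeros((440,800,3),np.uint8); o[:385,:385]=a; o[:440,400:796]=b; cv2.imwrite('pics/c2.png',o)
np.set_printoptions(precision=1,suppress=True)
print(tri([158,190],[228,113]),tri([183,203],[240,125]))
```

```text
(array([544.2, 184.3, 417.6]), array([-1.1,  2. ,  3.4, -0.4])) (array([532.1, 126.7, 387.2]), array([ 1.2, -2.3, -3.6,  0.4]))
```

View pics/c2.png

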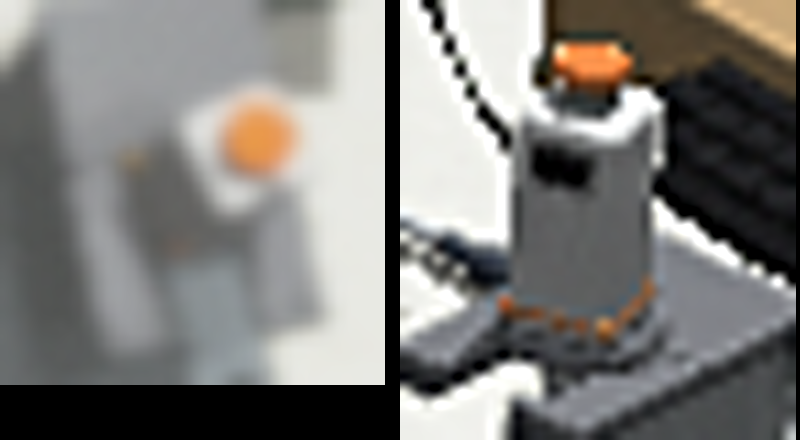

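Run:
```python
from h import *
np.set_printoptions(precision=3,suppress=True)
L=lambda p:(345+p[0]/11,190+p[1]/11)
P=[toplane('top',*L(p),217)[:2] for p in [(183,115),(222,213),(300,175)]]
Q=[toplane('side',320+(p[0]-400)/11,214+p[1]/11,157)[:2] for p in [(505,303),(607,328),(650,290)]]
for A in(P,Q):
    for i in(0,1): d=A[i+1]-A[i]; print(A[i],np.hypot(*d),np.arctan2(d[1],d[0])%(np.pi/2))
```

```text
[ 585.653 -344.996] 27.826880902389227 0.36772916401903766
[ 559.687 -355.   ] 23.495642088727468 0.4826227182785845
[ 563.656 -351.46 ] 27.70181679419407 0.5083405842400448
[ 577.139 -375.659] 24.230691794275074 0.42228152767570415
```

```bash
cat >> h.py <<'E'
def plan(poses, dec=3):
    "poses: list of (x,y,z,yaw) per row; print rows from the current state"
    o=bot.get_obs(); p=np.array(o['tool_pos'],float); y=o['tcp_rot'][2]; out=[]
    for q in poses:
        c,s=np.cos(y),np.sin(y); d=np.array(q[:3])-p
        t=np.round(np.array([c*d[0]+s*d[1], s*d[0]-c*d[1], -d[2]])/80,dec)
        w=np.round(-np.arctan2(np.sin(q[3]-y),np.cos(q[3]-y))/.1,2)   # about tool z (down)
        p=p+np.array([c*t[0]*80+s*t[1]*80, s*t[0]*80-c*t[1]*80, -t[2]*80]); y=y-w*.1
        out.append('{"xyz":[%g,%g,%g],"spin":%g}'%(*t,w)+('!!' if abs(w)>1 or np.linalg.norm(t)>.77 else ''))
    for i in range(0,len(out),10): print('['+','.join(out[i:i+10])+']')
    print('end',p,y)
E
python3 - <<'E'
from h import *
W=np.array([(122,510,226),(270,290,260),(385,30,275),(420,-200,275),(577.5,-362.5,275)])
L=np.r_[0,np.cumsum(np.linalg.norm(np.diff(W,axis=0),axis=1))]
s=np.linspace(0,L[-1],29)[1:]
P=[[np.interp(t,L,W[:,k]) for k in range(3)]+[2.907-min(2.467,.0995*(i+1))] for i,t in enumerate(s)]
P+=[P[-1]]*2
plan(P)
E
```

```text
[{"xyz":[-0.33,-0.306,-0.056],"spin":0.99},{"xyz":[-0.358,-0.269,-0.057],"spin":1},{"xyz":[-0.383,-0.232,-0.058],"spin":0.99},{"xyz":[-0.404,-0.193,-0.057],"spin":1},{"xyz":[-0.421,-0.152,-0.057],"spin":0.99},{"xyz":[-0.434,-0.109,-0.058],"spin":1},{"xyz":[-0.443,-0.066,-0.057],"spin":0.99},{"xyz":[-0.443,-0.068,-0.038],"spin":1},{"xyz":[-0.447,-0.056,-0.023],"spin":0.99},{"xyz":[-0.45,-0.011,-0.024],"spin":1}]
[{"xyz":[-0.45,0.034,-0.024],"spin":0.99},{"xyz":[-0.444,0.078,-0.024],"spin":1},{"xyz":[-0.433,0.123,-0.024],"spin":0.99},{"xyz":[-0.42,0.164,-0.023],"spin":1},{"xyz":[-0.401,0.205,-0.024],"spin":0.99},{"xyz":[-0.416,0.168,-0.007],"spin":1},{"xyz":[-0.414,0.179,0],"spin":0.99},{"xyz":[-0.395,0.218,0],"spin":1},{"xyz":[-0.371,0.257,0],"spin":0.99},{"xyz":[-0.343,0.293,0],"spin":1}]
[{"xyz":[-0.313,0.325,0],"spin":0.99},{"xyz":[-0.21,0.381,0],"spin":1},{"xyz":[0.023,0.45,0],"spin":0.99},{"xyz":[0.068,0.447,0],"spin":1},{"xyz":[0.112,0.437,0],"spin":0.79},{"xyz":[0.146,0.427,0],"spin":-0},{"xyz":[0.146,0.427,0],"spin":-0},{"xyz":[0.147,0.427,0],"spin":-0},{"xyz":[-0,-0,0],"spin":-0},{"xyz":[-0,-0,0],"spin":-0}]
end [ 577.53668451 -362.507393    275.00353578] 0.43980607358647844
```

jog_arm(targets=[{"xyz": [-0.33,-0.31,-0.06],"spin": 1},{"xyz": [-0.36,-0.27,-0.06],"spin": 1},{"xyz": [-0.38,-0.23,-0.06],"spin": 1},{"xyz": [-0.4,-0.19,-0.06],"spin": 1},{"xyz": [-0.42,-0.15,-0.06],"spin": 1},{"xyz": [-0.43,-0.11,-0.06],"spin": 1},{"xyz": [-0.44,-0.07,-0.06],"spin": 1},{"xyz": [-0.44,-0.07,-0.04],"spin": 1},{"xyz": [-0.45,-0.06,-0.02],"spin": 1},{"xyz": [-0.45,-0.01,-0.02],"spin": 1}], gripper=100)

```text
time: 1.35
tool_pos: [306.1, 203.4, 266.6]
tcp_rot: [-3.141, -0.0, 1.904]
contact_force: [0.2, 0.4, -0.3]
grip_width: 92.2
finger_force: 0.0
```

jog_arm(targets=[{"xyz": [-0.45,0.03,-0.02],"spin": 1},{"xyz": [-0.44,0.08,-0.02],"spin": 1},{"xyz": [-0.43,0.12,-0.02],"spin": 1},{"xyz": [-0.42,0.16,-0.02],"spin": 1},{"xyz": [-0.4,0.2,-0.02],"spin": 1},{"xyz": [-0.42,0.17,-0.01],"spin": 1},{"xyz": [-0.41,0.18,0],"spin": 1},{"xyz": [-0.39,0.22,0],"spin": 1},{"xyz": [-0.37,0.26,0],"spin": 1},{"xyz": [-0.34,0.29,0],"spin": 1}])

```text
time: 2.6
tool_pos: [405.5, -138.7, 275.2]
tcp_rot: [-3.141, -0.0, 0.903]
contact_force: [1.4, -0.5, 0.1]
grip_width: 92.0
finger_force: 0.0
```

jog_arm(targets=[{"xyz": [-0.31,0.33,0],"spin": 1},{"xyz": [-0.21,0.38,0],"spin": 1},{"xyz": [0.02,0.45,0],"spin": 1},{"xyz": [0.07,0.45,0],"spin": 1},{"xyz": [0.11,0.44,0],"spin": 0.7},{"xyz": [0.15,0.43,0],"spin": 0},{"xyz": [0.15,0.43,0],"spin": 0},{"xyz": [0.15,0.43,0],"spin": 0},{"xyz": [0,0,0],"spin": 0},{"xyz": [0,0,0],"spin": 0}])

```text
time: 3.85
tool_pos: [571.8, -363.5, 274.9]
tcp_rot: [-3.14, 0.001, 0.437]
contact_force: [0.0, 0.1, 0.1]
grip_width: 91.6
finger_force: 0.0
```

Run:
```python
from h import *
o=bot.get_obs(); p=o['tool_pos']; print(p,o['tcp_rot'],o['joint_positions'])
t=bot.capture('top'); s=bot.capture('side')
cv2.imwrite('pics/t3.png',t); cv2.imwrite('pics/s3.png',s)
print(proj('top',p),proj('side',p))
yw=o['tcp_rot'][2]; ty=np.array([np.sin(yw),-np.cos(yw),0])
for k in(-46,46): print(k,proj('side',p+k*ty),proj('top',p+k*ty))
a=cv2.resize(t[165:240,330:410],None,fx=5,fy=5,interpolation=cv2.INTER_CUBIC)
b=cv2.resize(s[180:260,300:378],None,fx=5,fy=5,interpolation=cv2.INTER_CUBIC)
O=np.zeros((400,800,3),np.uint8); O[:375,:400]=a; O[:400,405:795]=b; cv2.imwrite('pics/c3.png',O)
```

```text
[ 571.76155254 -363.49154909  274.85553399] [-3.13993340e+00  6.12283277e-04  4.36883224e-01] [-6.79373377e-01  6.18887060e-01  9.40789953e-01  1.78394769e-04
  1.58367524e+00  4.54542374e-01]
[373.53036192 201.24284736] [336.74592268 203.71615234]
-46 [321.49587967 200.04986552] [358.51513877 207.68103317]
46 [352.54638731 207.5147669 ] [388.412121   194.86188791]
```

View pics/c3.png

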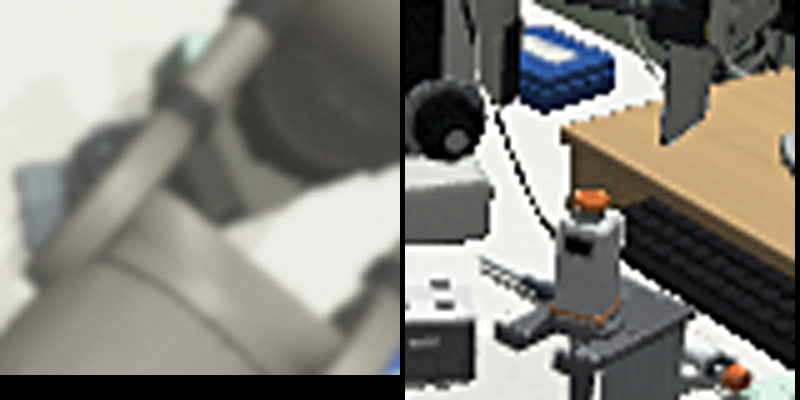

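jog_arm(targets=[{"xyz": [0.07,0.03,0],"spin": 0},{"xyz": [0,0,0.2],"spin": 0},{"xyz": [0,0,0.2],"spin": 0},{"xyz": [0,0,0.2],"spin": 0},{"xyz": [0,0,0.2],"spin": 0},{"xyz": [0,0,0.2],"spin": 0},{"xyz": [0,0,0.2],"spin": 0},{"xyz": [0,0,0.07],"spin": 0},{"xyz": [0,0,0],"spin": 0},{"xyz": [0,0,0],"spin": 0}])

```text
time: 5.2
tool_pos: [578.7, -364.1, 174.6]
tcp_rot: [3.14, -0.001, 0.437]
contact_force: [0.1, -0.2, 0.4]
grip_width: 91.7
finger_force: 0.0
```

Run:
```python
from h import *
o=bot.get_obs(); p=o['tool_pos']; print(p,o['tcp_rot'],o['contact_force'])
t=bot.capture('top'); s=bot.capture('side')
yw=o['tcp_rot'][2]; ty=np.array([np.sin(yw),-np.cos(yw),0])
g=lambda q:(np.array(proj('side',q))-[305,195]+.5)*8
for k in(-46,46): print(k,g(p+k*ty))
b=cv2.resize(s[195:255,305:385],None,fx=8,fy=8,interpolation=cv2.INTER_CUBIC)
cv2.imwrite('pics/c4.png',b)
```

```text
[ 578.65921293 -364.11148368  174.64753773] [ 3.14043542e+00 -6.87974073e-04  4.36766831e-01] [ 0.09383237 -0.16815196  0.36829074]
-46 [141.63448655 302.28764732]
46 [381.63577259 368.94118742]
```

View pics/c4.png

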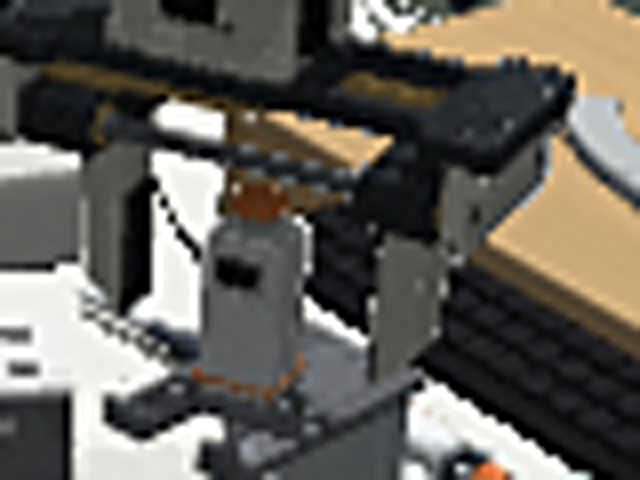

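jog_arm(targets=[{"xyz": [0,0,0],"spin": 0},{"xyz": [0,0,0],"spin": 0},{"xyz": [0,0,0],"spin": 0},{"xyz": [0,0,0],"spin": 0},{"xyz": [0,0,0],"spin": 0},{"xyz": [0,0,0],"spin": 0},{"xyz": [0,0,0],"spin": 0},{"xyz": [0,0,0],"spin": 0},{"xyz": [0,0,0],"spin": 0},{"xyz": [0,0,0],"spin": 0}], gripper=0)

```text
time: 6.55
tool_pos: [578.4, -363.8, 173.8]
tcp_rot: [-3.141, -0.0, 0.437]
contact_force: [0.5, 1.0, -0.3]
grip_width: 29.9
finger_force: 29.9
```

jog_arm(targets=[{"xyz": [0,0,-0.06],"spin": 0},{"xyz": [0,0,-0.07],"spin": 0},{"xyz": [0,0,0],"spin": 0},{"xyz": [-0.17,-0.043,0],"spin": 0},{"xyz": [-0.17,-0.043,0],"spin": 0},{"xyz": [-0.17,-0.043,0],"spin": 0},{"xyz": [-0.17,-0.043,0],"spin": 0},{"xyz": [-0.17,-0.043,0],"spin": 0},{"xyz": [-0.17,-0.043,0],"spin": 0},{"xyz": [-0.04,-0.01,0],"spin": 0}])

```text
time: 7.8
tool_pos: [491.5, -380.7, 184.5]
tcp_rot: [-3.142, -0.0, 0.436]
contact_force: [0.8, 0.0, -2.1]
grip_width: 29.9
finger_force: 29.9
```

Run:
```python
from h import *
T=lambda x,y:np.array([(x+.5)/5-.5+240,(y+.5)/5-.5+170]); S=lambda x,y:np.array([(x+.5)/5-.5+235,(y+.5)/5-.5+210])
print(toplane('top',*T(230,314),97),toplane('side',*S(170,133),97))
W=np.array([(491.5,-380.7,184.5),(491.5,-360,225),(497.5,-135.5,225)])
P=[(491.5,-370,205,.436),(491.5,-350,225,.436)]+[(491.5+6*k/6,-350+k*214.5/6,225,.436) for k in range(1,7)]
P+=[(497.5,-135.5,210,.436),(497.5,-135.5,195,.436)]
plan(P)
```

```text
[ 500.63288929 -132.08426465   97.        ] [ 495.83644775 -134.94512753   97.        ]
[{"xyz":[0.057,-0.121,-0.257],"spin":-0},{"xyz":[0.105,-0.226,-0.25],"spin":-0},{"xyz":[0.2,-0.4,0],"spin":-0},{"xyz":[0.2,-0.4,0],"spin":-0},{"xyz":[0.2,-0.4,0],"spin":-0},{"xyz":[0.2,-0.399,0],"spin":-0},{"xyz":[0.2,-0.4,0],"spin":-0},{"xyz":[0.2,-0.4,0],"spin":-0},{"xyz":[0,-0,0.188],"spin":-0},{"xyz":[0,-0,0.187],"spin":-0}]
end [ 497.49139182 -135.51156493  195.03499789] 0.4358407938144293
```

jog_arm(targets=[{"xyz": [0.06,-0.12,-0.26],"spin": 0},{"xyz": [0.1,-0.22,-0.25],"spin": 0},{"xyz": [0.2,-0.4,0],"spin": 0},{"xyz": [0.2,-0.4,0],"spin": 0},{"xyz": [0.2,-0.4,0],"spin": 0},{"xyz": [0.2,-0.4,0],"spin": 0},{"xyz": [0.2,-0.4,0],"spin": 0},{"xyz": [0.2,-0.4,0],"spin": 0},{"xyz": [0.01,-0.02,0.2],"spin": 0},{"xyz": [0,0,0],"spin": 0}])

```text
time: 9.05
tool_pos: [497.9, -132.4, 209.0]
tcp_rot: [-3.141, 0.001, 0.439]
contact_force: [-0.1, -0.5, -2.3]
grip_width: 29.9
finger_force: 29.9
```

jog_arm(targets=[{"xyz": [0,0,0.2],"spin": 0},{"xyz": [0,0,0],"spin": 0},{"xyz": [0,0,0],"spin": 0},{"xyz": [0,0,0],"spin": 0},{"xyz": [0,0,0],"spin": 0},{"xyz": [0,0,0],"spin": 0},{"xyz": [0,0,0],"spin": 0},{"xyz": [0,0,0],"spin": 0},{"xyz": [0,0,0],"spin": 0},{"xyz": [0,0,0],"spin": 0}])

```text
time: 10.3
tool_pos: [498.3, -133.9, 193.1]
tcp_rot: [-3.141, -0.0, 0.437]
contact_force: [-0.3, 0.3, -1.1]
grip_width: 30.3
finger_force: 29.9
```

Run:
```python
from h import *
o=bot.get_obs(); p=o['tool_pos']; print(p,o['tcp_rot'],o['contact_force'])
t=bot.capture('top'); s=bot.capture('side'); cv2.imwrite('pics/t5.png',t); cv2.imwrite('pics/s5.png',s)
n=p-[0,0,82]
gs=lambda q:(proj('side',q)-[240,210]+.5)*10+[0,0]
gt=lambda q:(proj('top',q)-[265,205]+.5)*10+[405,0]
print('nose pred crop',gs(n),gt(n),' mouth',gs([498.2,-133.5,97]),gt([498.2,-133.5,97]))
b=cv2.resize(s[210:260,240:280],None,fx=10,fy=10,interpolation=cv2.INTER_CUBIC)
a=cv2.resize(t[205:255,265:304],None,fx=10,fy=10,interpolation=cv2.INTER_CUBIC)
O=np.zeros((500,800,3),np.uint8); O[:,:400]=b; O[:,405:795]=a; cv2.imwrite('pics/c5.png',O)
```

```text
[ 498.32928503 -133.85524071  193.05905275] [-3.14145159e+00 -7.79077737e-06  4.36837629e-01] [-0.27456996  0.30591961 -1.06941413]
nose pred crop [295.67460263 223.61861414] [623.64408969 280.84292429]  mouth [295.05148215 263.31060142] [620.28659215 286.80924562]
```

View pics/c5.png

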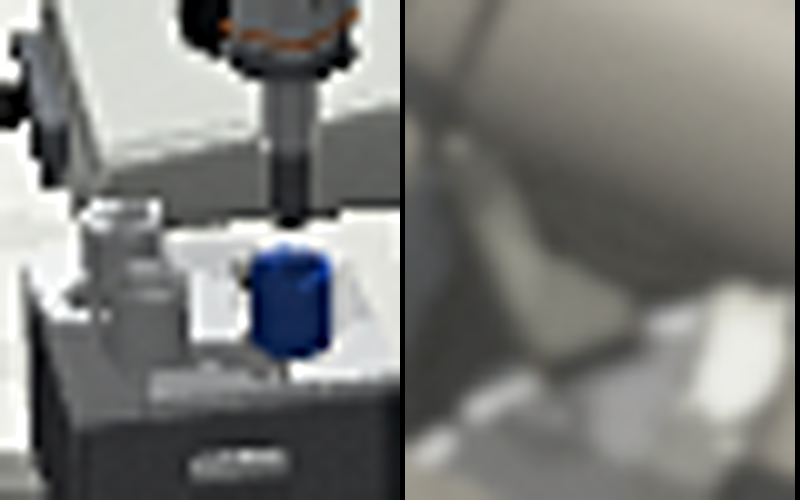

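Run:
```python
from h import *
s=cv2.imread('pics/s5.png').astype(int)
for r in range(222,249): print(r,[tuple(s[r,c]) for c in (268,269)], s[r,262:276].sum(1)//3)
n=np.array([498.3,-133.9,111]); v=np.array([677,1120,0])/1309.
print(proj('side',n),proj('side',n-4*v),proj('side',n-6*v+[0,0,2]),'mouth',proj('side',[498.2,-133.5,97]),proj('side',np.array([498.2,-133.5,97])+13*v),proj('side',np.array([498.2,-133.5,70])-13*v))
print('nose-neck joint', proj('side',n+[0,0,28]-8*v), 'flange bottom front',proj('side',n+[0,0,58]-21*v))
```

```text
222 [(np.int64(90), np.int64(89), np.int64(87)), (np.int64(88), np.int64(89), np.int64(87))] [206 186 198 217 121  81  88  88  78 123 128 115 106 104]
223 [(np.int64(89), np.int64(88), np.int64(86)), (np.int64(92), np.int64(90), np.int64(91))] [210 215 212 161 122  79  87  91  78 129 100  99 100 100]
224 [(np.int64(94), np.int64(93), np.int64(92)), (np.int64(93), np.int64(91), np.int64(92))] [140 118 118 102 187  86  93  92  83 122  97  96  97  97]
225 [(np.int64(71), np.int64(69), np.int64(68)), (np.int64(71), np.int64(70), np.int64(69))] [ 98  91  92  92 116  54  69  70  50 105  97  95  96  95]
226 [(np.int64(46), np.int64(44), np.int64(43)), (np.int64(45), np.int64(44), np.int64(43))] [ 95  96  96  94 102  37  44  44  33 101  96  95  94  94]
227 [(np.int64(46), np.int64(45), np.int64(44)), (np.int64(45), np.int64(43), np.int64(43))] [ 96  95  95  96 103  36  45  43  35  98  96  94  94  93]
228 [(np.int64(43), np.int64(42), np.int64(41)), (np.int64(44), np.int64(42), np.int64(42))] [ 94  95  95  94 101  38  42  42  38 100  93  93  91  92]
229 [(np.int64(49), np.int64(46), np.int64(
[... 2550 characters left out ...]
0), np.int64(90)), (np.int64(236), np.int64(240), np.int64(240))] [ 95  96  99 102 103  97  89 238 226 224 226 223 219 222]
247 [(np.int64(88), np.int64(90), np.int64(89)), (np.int64(250), np.int64(251), np.int64(249))] [141 143 146  99  98 148  89 250 241 237 234 234 234 236]
248 [(np.int64(116), np.int64(114), np.int64(113)), (np.int64(144), np.int64(142), np.int64(141))] [150 150 152 147 133 141 114 142 140 115 145 117 117 119]
[269.06705121 231.88657291] [269.07214903 232.47336566] [269.07010923 232.1941277 ] mouth [269.00514822 235.83106014] [268.98931297 233.92019141] [269.08322941 245.41900296]
nose-neck joint [269.01235944 224.96358239] flange bottom front [268.95763515 217.96991377]
```

jog_arm(targets=[{"xyz": [0,0,0.08],"spin": 0},{"xyz": [0,0,0.07],"spin": 0},{"xyz": [0,0,0.05],"spin": 0},{"xyz": [0,0,0.04],"spin": 0},{"xyz": [0,0,0.03],"spin": 0},{"xyz": [0,0,0.02],"spin": 0},{"xyz": [0,0,0.01],"spin": 0},{"xyz": [0,0,0],"spin": 0},{"xyz": [0,0,0],"spin": 0},{"xyz": [0,0,0],"spin": 0}])

```text
time: 11.65
tool_pos: [498.4, -133.9, 169.2]
tcp_rot: [3.142, -0.0, 0.437]
contact_force: [0.7, 0.6, -1.8]
grip_width: 30.1
finger_force: 29.9
```

jog_arm(targets=[{"xyz": [0,0,0.015],"spin": 0},{"xyz": [0,0,0.01],"spin": 0},{"xyz": [0,0,0.01],"spin": 0},{"xyz": [0,0,0.005],"spin": 0},{"xyz": [0,0,0.0025],"spin": 0},{"xyz": [0,0,0],"spin": 0},{"xyz": [0,0,0],"spin": 0},{"xyz": [0,0,0],"spin": 0},{"xyz": [0,0,0],"spin": 0},{"xyz": [0,0,0],"spin": 0}])

```text
time: 12.9
tool_pos: [498.3, -133.9, 165.7]
tcp_rot: [-3.142, -0.0, 0.437]
contact_force: [0.6, 0.7, -1.4]
grip_width: 29.8
finger_force: 29.9
```

jog_arm(targets=[{"xyz": [0,0,0.005],"spin": 0},{"xyz": [0,0,0.005],"spin": 0},{"xyz": [0,0,0.0025],"spin": 0},{"xyz": [0,0,0],"spin": 0},{"xyz": [0,0,0],"spin": 0},{"xyz": [0,0,0],"spin": 0},{"xyz": [0,0,0],"spin": 0},{"xyz": [0,0,0],"spin": 0},{"xyz": [0,0,0],"spin": 0},{"xyz": [0,0,0],"spin": 0}])

```text
time: 14.15
tool_pos: [498.4, -133.9, 164.7]
tcp_rot: [3.142, -0.0, 0.437]
contact_force: [-0.2, -0.2, -1.3]
grip_width: 30.2
finger_force: 29.9
```

Still no contact; going down 1 mm at a time.

jog_arm(targets=[{"xyz": [0,0,0.005],"spin": 0},{"xyz": [0,0,0.005],"spin": 0},{"xyz": [0,0,0.0025],"spin": 0},{"xyz": [0,0,0],"spin": 0},{"xyz": [0,0,0],"spin": 0},{"xyz": [0,0,0],"spin": 0},{"xyz": [0,0,0],"spin": 0},{"xyz": [0,0,0],"spin": 0},{"xyz": [0,0,0],"spin": 0},{"xyz": [0,0,0],"spin": 0}])

```text
time: 15.4
tool_pos: [498.3, -133.9, 163.7]
tcp_rot: [-3.142, -0.0, 0.437]
contact_force: [-0.4, 1.0, -1.8]
grip_width: 29.8
finger_force: 29.9
```

jog_arm(targets=[{"xyz": [0,0,0.005],"spin": 0},{"xyz": [0,0,0.005],"spin": 0},{"xyz": [0,0,0.0025],"spin": 0},{"xyz": [0,0,0],"spin": 0},{"xyz": [0,0,0],"spin": 0},{"xyz": [0,0,0],"spin": 0},{"xyz": [0,0,0],"spin": 0},{"xyz": [0,0,0],"spin": 0},{"xyz": [0,0,0],"spin": 0},{"xyz": [0,0,0],"spin": 0}])

```text
time: 16.65
tool_pos: [498.3, -133.9, 162.7]
tcp_rot: [-3.142, -0.0, 0.437]
contact_force: [0.5, -0.1, -1.3]
grip_width: 30.0
finger_force: 29.9
```

jog_arm(targets=[{"xyz": [0,0,0.005],"spin": 0},{"xyz": [0,0,0.005],"spin": 0},{"xyz": [0,0,0.0025],"spin": 0},{"xyz": [0,0,0],"spin": 0},{"xyz": [0,0,0],"spin": 0},{"xyz": [0,0,0],"spin": 0},{"xyz": [0,0,0],"spin": 0},{"xyz": [0,0,0],"spin": 0},{"xyz": [0,0,0],"spin": 0},{"xyz": [0,0,0],"spin": 0}])

```text
time: 17.9
tool_pos: [498.3, -133.9, 161.7]
tcp_rot: [-3.141, -0.0, 0.437]
contact_force: [0.6, -0.2, -2.6]
grip_width: 29.9
finger_force: 29.9
```

jog_arm(targets=[{"xyz": [0,0,0.005],"spin": 0},{"xyz": [0,0,0.005],"spin": 0},{"xyz": [0,0,0.0025],"spin": 0},{"xyz": [0,0,0],"spin": 0},{"xyz": [0,0,0],"spin": 0},{"xyz": [0,0,0],"spin": 0},{"xyz": [0,0,0],"spin": 0},{"xyz": [0,0,0],"spin": 0},{"xyz": [0,0,0],"spin": 0},{"xyz": [0,0,0],"spin": 0}])

```text
time: 19.15
tool_pos: [498.3, -133.9, 160.7]
tcp_rot: [-3.142, -0.0, 0.437]
contact_force: [-0.5, 0.0, -0.7]
grip_width: 29.9
finger_force: 29.9
```

jog_arm(targets=[{"xyz": [0,0,0.005],"spin": 0},{"xyz": [0,0,0.005],"spin": 0},{"xyz": [0,0,0.0025],"spin": 0},{"xyz": [0,0,0],"spin": 0},{"xyz": [0,0,0],"spin": 0},{"xyz": [0,0,0],"spin": 0},{"xyz": [0,0,0],"spin": 0},{"xyz": [0,0,0],"spin": 0},{"xyz": [0,0,0],"spin": 0},{"xyz": [0,0,0],"spin": 0}])

```text
time: 20.4
tool_pos: [498.4, -133.9, 159.8]
tcp_rot: [3.142, -0.0, 0.437]
contact_force: [0.8, 1.8, 3.9]
grip_width: 30.0
finger_force: 29.9
```

jog_arm(targets=[{"xyz": [0,0,0.003],"spin": 0},{"xyz": [0,0,0.003],"spin": 0},{"xyz": [0,0,0],"spin": 0},{"xyz": [0,0,0],"spin": 0},{"xyz": [0,0,0],"spin": 0},{"xyz": [0,0,0],"spin": 0},{"xyz": [0,0,0],"spin": 0},{"xyz": [0,0,0],"spin": 0},{"xyz": [0,0,0],"spin": 0},{"xyz": [0,0,0],"spin": 0}])

```text
time: 21.65
tool_pos: [498.4, -133.9, 159.5]
tcp_rot: [3.141, -0.0, 0.437]
contact_force: [0.0, 2.0, 6.1]
grip_width: 29.9
finger_force: 29.9
```

jog_arm(targets=[{"xyz": [0,0,0.005],"spin": 0},{"xyz": [0,0,0.005],"spin": 0},{"xyz": [0,0,0],"spin": 0},{"xyz": [0,0,0],"spin": 0},{"xyz": [0,0,0],"spin": 0},{"xyz": [0,0,0],"spin": 0},{"xyz": [0,0,0],"spin": 0},{"xyz": [0,0,0],"spin": 0},{"xyz": [0,0,0],"spin": 0},{"xyz": [0,0,0],"spin": 0}])

```text
time: 22.9
tool_pos: [498.5, -133.8, 159.1]
tcp_rot: [3.141, -0.001, 0.437]
contact_force: [0.0, 2.8, 8.4]
grip_width: 30.2
finger_force: 29.9
```

jog_arm(targets=[{"xyz": [0,0,0.007],"spin": 0},{"xyz": [0,0,0.007],"spin": 0},{"xyz": [0,0,0.006],"spin": 0},{"xyz": [0,0,0],"spin": 0},{"xyz": [0,0,0],"spin": 0},{"xyz": [0,0,0],"spin": 0},{"xyz": [0,0,0],"spin": 0},{"xyz": [0,0,0],"spin": 0},{"xyz": [0,0,0],"spin": 0},{"xyz": [0,0,0],"spin": 0}])

```text
time: 24.15
tool_pos: [498.7, -133.8, 158.6]
tcp_rot: [3.14, -0.001, 0.437]
contact_force: [-2.1, 4.0, 16.2]
grip_width: 29.8
finger_force: 29.9
```

jog_arm(targets=[{"xyz": [0,0,-0.03],"spin": 0},{"xyz": [0,0,-0.05],"spin": 0},{"xyz": [0,0,-0.1],"spin": 0},{"xyz": [0,0,-0.15],"spin": 0},{"xyz": [0,0,-0.2],"spin": 0},{"xyz": [0,0,-0.2],"spin": 0},{"xyz": [0,0,-0.2],"spin": 0},{"xyz": [0,0,-0.12],"spin": 0},{"xyz": [0,0,-0.05],"spin": 0},{"xyz": [0,0,0],"spin": 0}])

```text
time: 25.4
tool_pos: [498.2, -133.9, 244.8]
tcp_rot: [-3.141, 0.0, 0.437]
contact_force: [-0.0, -1.1, -2.4]
grip_width: 30.1
finger_force: 29.9
```

Run:
```python
from h import *
o=bot.get_obs(); p=o['tool_pos']; print(p,o['tcp_rot'],o['contact_force'])
s=bot.capture('side'); cv2.imwrite('pics/s6.png',s)
n=p-[0,0,82]; gs=lambda q:(proj('side',q)-[230,180]+.5)*8
print('nose',gs(n),'collar top/bottom pred',gs(n+[0,0,20]),gs(n-[0,0,64]),'rack', gs([484,-104,70]))
cv2.imwrite('pics/c6.png',cv2.resize(s[180:255,230:310],None,fx=8,fy=8,interpolation=cv2.INTER_CUBIC))
h=np.array([578.5,-363,0]); u=np.array([.982,.189,0])
e=h-88*u
z=p[2]; e[2]=198; h[2]=184
print('entry',e,'exit old 491.5,-380.7; old grasp 578.4,-363.8')
```

```text
[ 498.21528202 -133.89963883  244.77495043] [-3.14147884e+00  1.64754013e-04  4.36746707e-01] [-0.014228   -1.08218752 -2.36856063]
nose [315.38430545 298.97787542] collar top/bottom pred [315.00348547 251.60142362] [316.57420965 447.00960163] rack [247.51691401 490.62601121]
entry [ 492.084 -379.632  198.   ] exit old 491.5,-380.7; old grasp 578.4,-363.8
```

View pics/c6.png

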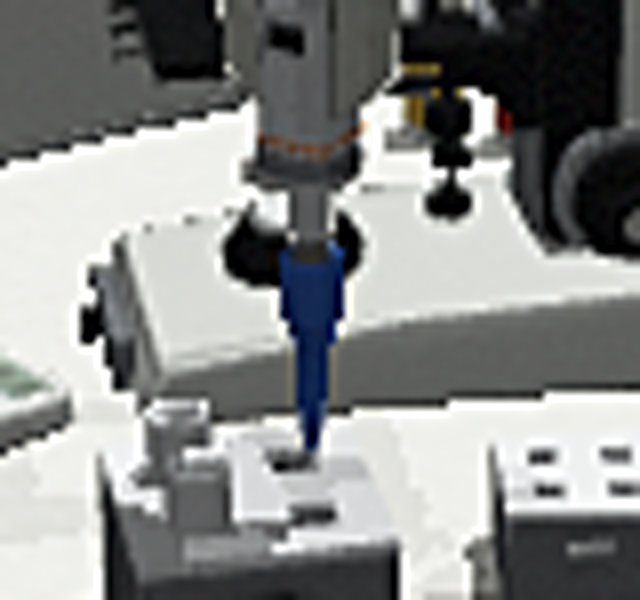

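Run:
```python
from h import *
a=np.array([498.2,-133.9,244.8]); b=np.array([491.5,-380.5,244.8]); k=np.array([.03,.09,.2,.34,.5,.66,.8,.91,.97,1])
P=[(*(a+(b-a)*t),.437) for t in k]
P+=[(491.5,-380.5,244.8-60.3*t,.437) for t in (.1,.3,.55,.75,.9,1,1,1,1,1)]
plan(P)
```

```text
[{"xyz":[-0.041,0.084,-0.005],"spin":-0},{"xyz":[-0.082,0.166,0],"spin":-0},{"xyz":[-0.152,0.303,0],"spin":-0},{"xyz":[-0.193,0.386,0],"spin":-0},{"xyz":[-0.221,0.441,0],"spin":-0},{"xyz":[-0.221,0.442,0],"spin":-0},{"xyz":[-0.193,0.386,0],"spin":-0},{"xyz":[-0.152,0.303,0],"spin":-0},{"xyz":[-0.083,0.166,0],"spin":-0},{"xyz":[-0.041,0.082,0],"spin":-0}]
[{"xyz":[-0,0,0.076],"spin":-0},{"xyz":[-0,0,0.151],"spin":-0},{"xyz":[-0,0,0.188],"spin":-0},{"xyz":[-0,0,0.151],"spin":-0},{"xyz":[-0,0,0.113],"spin":-0},{"xyz":[-0,0,0.075],"spin":-0},{"xyz":[-0,0,0],"spin":-0},{"xyz":[-0,0,0],"spin":-0},{"xyz":[-0,0,0],"spin":-0},{"xyz":[-0,0,0],"spin":-0}]
end [ 491.49558958 -380.48160918  184.51819615] 0.4367855213791294
```

jog_arm(targets=[{"xyz": [-0.04,0.08,0],"spin": 0},{"xyz": [-0.08,0.17,0],"spin": 0},{"xyz": [-0.15,0.3,0],"spin": 0},{"xyz": [-0.19,0.39,0],"spin": 0},{"xyz": [-0.22,0.44,0],"spin": 0},{"xyz": [-0.22,0.44,0],"spin": 0},{"xyz": [-0.19,0.39,0],"spin": 0},{"xyz": [-0.15,0.3,0],"spin": 0},{"xyz": [-0.08,0.17,0],"spin": 0},{"xyz": [-0.05,0.08,0],"spin": 0}])

```text
time: 26.7
tool_pos: [492.1, -381.2, 244.3]
tcp_rot: [-3.141, 0.0, 0.436]
contact_force: [-0.2, 0.7, -1.4]
grip_width: 29.7
finger_force: 29.9
```

jog_arm(targets=[{"xyz": [0,0,0.08],"spin": 0},{"xyz": [0,0,0.15],"spin": 0},{"xyz": [0,0,0.19],"spin": 0},{"xyz": [0,0,0.15],"spin": 0},{"xyz": [0,0,0.11],"spin": 0},{"xyz": [0,0,0.07],"spin": 0},{"xyz": [0,0,0],"spin": 0},{"xyz": [0,0,0],"spin": 0},{"xyz": [0,0,0],"spin": 0},{"xyz": [0,0,0],"spin": 0}])

```text
time: 27.95
tool_pos: [492.5, -380.4, 185.1]
tcp_rot: [3.141, -0.0, 0.437]
contact_force: [-0.3, 0.1, -1.6]
grip_width: 30.0
finger_force: 29.9
```

Run:
```python
from h import *
o=bot.get_obs(); p=o['tool_pos']; print(p,o['tcp_rot'],o['contact_force'])
s=bot.capture('side'); cv2.imwrite('pics/s7.png',s)
n=p-[0,0,82]; v=np.array([677,1000,0])/1208; gs=lambda q:(proj('side',q)-[275,195]+.5)*7
print('flange bottom front',gs(n+[0,0,58]-21*v),'nose',gs(n),'tip bottom',gs(n-[0,0,64]),'slot',gs([578.5,-363,150]))
cv2.imwrite('pics/c7.png',cv2.resize(s[195:280,275:370],None,fx=7,fy=7,interpolation=cv2.INTER_CUBIC))
a=np.array([578.4,-363.8,p[2]])
P=[(*(p+(a-p)*t),.437) for t in (.06,.18,.32,.48,.64,.78,.9,.97,1,1)]; plan(P,4)
```

```text
[ 492.50338547 -380.38510349  185.07262277] [ 3.14117700e+00 -2.38837626e-04  4.36772848e-01] [-0.27611601  0.09615333 -1.63465353]
flange bottom front [287.43824625 425.45458533] nose [280.11573244 528.4293451 ] tip bottom [274.82672749 666.98307967] slot [431.82496254 346.95155243]
[{"xyz":[0.0633,0.0163,-0.0003],"spin":-0},{"xyz":[0.1273,0.032,-0],"spin":-0},{"xyz":[0.1485,0.0373,-0],"spin":-0},{"xyz":[0.1697,0.0426,-0],"spin":-0},{"xyz":[0.1697,0.0427,-0],"spin":-0},{"xyz":[0.1485,0.0373,-0],"spin":-0},{"xyz":[0.1272,0.0319,-0],"spin":-0},{"xyz":[0.0743,0.0187,-0],"spin":-0},{"xyz":[0.0318,0.008,-0],"spin":-0},{"xyz":[-0,-0,-0],"spin":-0}]
end [ 578.40114375 -363.80185704  185.0689707 ] 0.4368361230222719
```

View pics/c7.png

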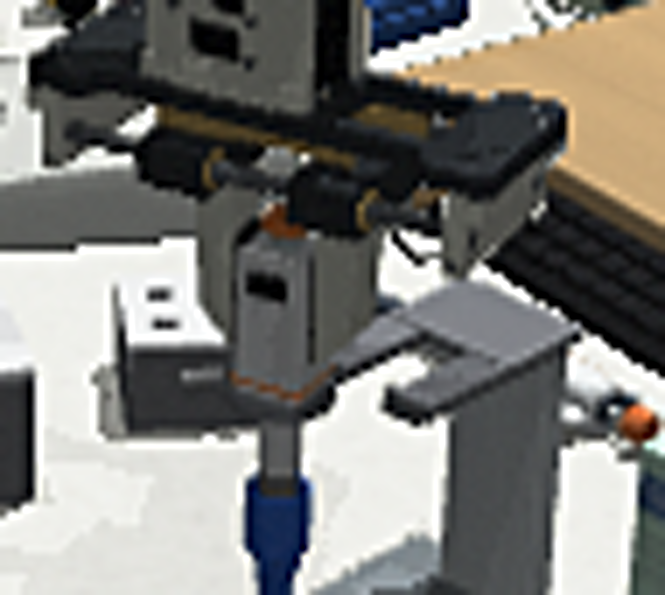

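jog_arm(targets=[{"xyz": [0.06,0.016,0],"spin": 0},{"xyz": [0.13,0.032,0],"spin": 0},{"xyz": [0.15,0.037,0],"spin": 0},{"xyz": [0.17,0.043,0],"spin": 0},{"xyz": [0.17,0.043,0],"spin": 0},{"xyz": [0.15,0.037,0],"spin": 0},{"xyz": [0.13,0.032,0],"spin": 0},{"xyz": [0.07,0.018,0],"spin": 0},{"xyz": [0.02,0.006,0],"spin": 0},{"xyz": [0,0,0],"spin": 0}])

```text
time: 29.25
tool_pos: [577.3, -364.0, 184.8]
tcp_rot: [-3.141, 0.0, 0.437]
contact_force: [-0.5, -0.3, -2.4]
grip_width: 29.9
finger_force: 29.9
```

Free insertion, no side force. Lower 10 mm gently until the flange rests.

jog_arm(targets=[{"xyz": [0.01,0,0.02],"spin": 0},{"xyz": [0,0,0.03],"spin": 0},{"xyz": [0,0,0.03],"spin": 0},{"xyz": [0,0,0.02],"spin": 0},{"xyz": [0,0,0.01],"spin": 0},{"xyz": [0,0,0.01],"spin": 0},{"xyz": [0,0,0.005],"spin": 0},{"xyz": [0,0,0],"spin": 0},{"xyz": [0,0,0],"spin": 0},{"xyz": [0,0,0],"spin": 0}])

```text
time: 30.5
tool_pos: [578.2, -363.6, 174.8]
tcp_rot: [-3.142, -0.0, 0.437]
contact_force: [0.5, -0.2, -2.0]
grip_width: 30.0
finger_force: 29.9
```

jog_arm(targets=[{"xyz": [0,0,0.005],"spin": 0},{"xyz": [0,0,0.005],"spin": 0},{"xyz": [0,0,0.003],"spin": 0},{"xyz": [0,0,0],"spin": 0},{"xyz": [0,0,0],"spin": 0},{"xyz": [0,0,0],"spin": 0},{"xyz": [0,0,0],"spin": 0},{"xyz": [0,0,0],"spin": 0},{"xyz": [0,0,0],"spin": 0},{"xyz": [0,0,0],"spin": 0}])

```text
time: 31.75
tool_pos: [578.2, -363.5, 173.8]
tcp_rot: [-3.142, -0.0, 0.437]
contact_force: [-0.9, 0.8, 0.6]
grip_width: 29.8
finger_force: 29.9
```

jog_arm(targets=[{"xyz": [0,0,0],"spin": 0},{"xyz": [0,0,0],"spin": 0},{"xyz": [0,0,0],"spin": 0},{"xyz": [0,0,0],"spin": 0},{"xyz": [0,0,0],"spin": 0},{"xyz": [0,0,0],"spin": 0},{"xyz": [0,0,0],"spin": 0},{"xyz": [0,0,0],"spin": 0},{"xyz": [0,0,0],"spin": 0},{"xyz": [0,0,0],"spin": 0}], gripper=100)

```text
time: 33.0
tool_pos: [578.2, -363.6, 173.8]
tcp_rot: [-3.142, -0.0, 0.437]
contact_force: [-0.0, -0.1, -0.6]
grip_width: 91.9
finger_force: 0.0
```

jog_arm(targets=[{"xyz": [0,0,-0.1],"spin": 0},{"xyz": [0,0,-0.2],"spin": 0},{"xyz": [0,0,-0.2],"spin": 0},{"xyz": [0,0,-0.2],"spin": 0},{"xyz": [0,0,-0.2],"spin": 0},{"xyz": [0,0,-0.2],"spin": 0},{"xyz": [0,0,-0.2],"spin": 0},{"xyz": [0,0,-0.1],"spin": 0},{"xyz": [0,0,0],"spin": 0},{"xyz": [0,0,0],"spin": 0}])

```text
time: 34.25
tool_pos: [578.0, -363.4, 285.0]
tcp_rot: [-3.14, 0.001, 0.437]
contact_force: [0.5, 0.5, -0.9]
grip_width: 91.5
finger_force: 0.0
```

Run:
```python
from h import *
o=bot.get_obs(); print(o['tool_pos'],o['contact_force'],o['grip_width'])
s=bot.capture('side'); cv2.imwrite('pics/s8.png',s)
cv2.imwrite('pics/c8.png',cv2.resize(s[200:305,235:375],None,fx=5,fy=5,interpolation=cv2.INTER_CUBIC))
```

```text
[ 578.01115775 -363.43217201  285.00166628] [ 0.49491757  0.51159888 -0.94884718] 91.52085217586797
```

View pics/c8.png

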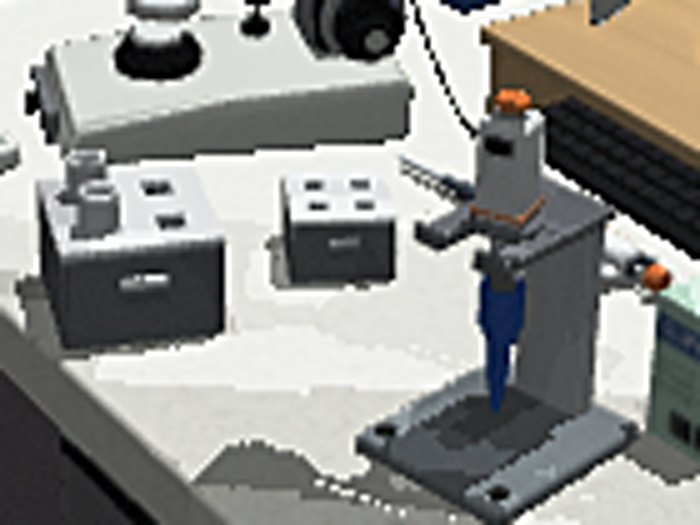

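The picture shows the pipette hanging upright in the stand, with its button at crop (512,100). The blue tip is straight on its nose, with its lower end at (497,408). The white tips are undisturbed and the gripper is clear, so I'm handing in.

```bash
python3 -c "
from plant import bot
print(bot.close_job())"
```

```text
the job is handed in; nothing more can be done
None
```

I handed the job in at about 34 s: the pipette hangs upright in the stand with the blue tip wedged on its nose (final push about 17 N, read at the wrist), the gripper is clear, and the last picture shows the white tips still in place; the hand-in returned no verdict.

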